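# Close the nut chopper, mesh its power head and hold it pressed to run

## Task

Swing the nut chopper's hinged lid down shut, then lift the cordless power head out of its charging dock and lower its splined stem through the collar in the lid, turning it until the splines mesh with the blade hub and it slides fully home on the lid. Finish still holding the head upright and keeping it pressed down, so that its sprung orange run foot stays pushed in; do not let go, and leave the small white pinch bowl, measuring cup, scoop and spice jar around it where they are.

Things in the scene. Friction and masses are not known exactly. Their poses are not given: they have to be found in the camera images.
- chopper: nut chopper, fixed to the worktop by its suction foot: clear round bowl 113 mm wide, rim 88 mm high, hazelnuts inside. Origin: centre of its underside; z up along the bowl's axis; +x points from the axis to the lid's hinge.
- chopper_lid (a joint): angle of the chopper's clear lid: 0 = shut (level), positive = swung up about the hinge, stop at 1.6. It starts open; a friction hinge holds it at any angle (1 to 2 N at its front edge moves it). Shut, it is a flat disc 117 mm wide, 6 mm thick, top face 94 mm above the worktop, with a 30 mm wide finger tab in front, out to 76 mm from the bowl's axis.
- lid_hinge (a point): centre of the lid's hinge axis, 66 mm from the bowl's axis on the chopper's +x side, 91 mm above the worktop; the axis runs along the chopper's y.
- lid_front (a point): place to push: on the lid's top face between collar and front edge, 115 mm from the hinge axis; z axis = the lid's outward normal (up when shut). The lid's middle has a 40 mm hole with an upstanding black collar round it: 68 mm inside, 75 mm outside, 10 mm high.
- hub_socket (a point): mouth of the plus-shaped socket in the top of the white blade hub (36 mm wide), on the bowl's axis, 84 mm above the worktop (10 mm below the shut lid's top face), seen through the lid's hole. Arms 7.5 mm wide, 30 mm tip to tip, 24 mm deep. The point's x and y lie along the arms, z up; same after each quarter turn.
- chopper_blade (a joint): angle of blade and hub about the bowl's vertical axis, relative to the chopper (0: socket arms along the chopper's x and y; counter-clockwise from above is positive). It can turn either way, but with 0.08 N m of drag, so it stays as it stands unless turned.
- dock: white charging dock, fixed: round, 92 mm wide, head rest 38 mm above the worktop with a 6 mm rim (65 mm inside) and a 40 mm bore for the stem. Origin: centre of its underside.
- power_head: cordless power head, 0.41 kg, upright in the dock. Origin: on its axis at the underside of the orange run foot (foot out); z up. Foot 58 mm wide, z 0 to 6 mm; white skirt 62 mm wide, z 6 to 36; dark grip with two flat sides, z 36 to 114; top at 119. Home: foot on the shut lid inside the collar, origin level with the lid's top face, stem 19 mm deep in the hub.
- stem_tip (a point): lower end of the steel stem, on the head's axis 29 mm below its origin; axes as the head. The stem is plus-shaped and rigid with the head: four splines 5 mm thick, 26 mm tip to tip, along the head's x and y; the last 4 mm taper as a lead-in.
- grip_point (a point): place to grip: on the head's axis, 85 mm above its origin. The grip's flat sides are 44 mm apart across the head's y (54 mm across x): close the fingers along the head's y.
- run_foot (a joint): how far the sprung orange run foot is pushed into the head: 0 = out, 0.006 m = fully in. The spring takes 8 N to start and 11.6 N fully in (the head's own 4 N weight does not move it); the motor would run from 3 mm on. It springs out when the pressing stops.
- nut_bowl: bystander: white porcelain pinch bowl, 68 mm wide, 28 mm high.
- measuring_cup: bystander: steel measuring cup with flat handle, 160 mm long, 37 mm high.
- scoop: bystander: turned wooden scoop, 177 mm long.
- spice_jar: bystander: clear square spice jar with black cap, 46 x 46 x 97 mm.
Things that resemble listed ones, but are neither listed nor needed, are in the scene too. Leave any blue or green look-alike of the power_head alone.

How it is judged:
On the way, in this order (a step that is already met when the one before it is completed fails the run):
1. the lid is shut, with the power head still in its dock (value of joint chopper_lid below 0.05 rad and horizontal distance between power_head and dock below 0.02 m), for 0.2 s.
2. with the lid shut, the held stem is meshed with the hub and the head has slid home (value of joint chopper_lid below 0.05 rad and contact force between the fingers and power_head above 2 N and horizontal distance between stem_tip and hub_socket below 0.003 m and z of stem_tip in the frame of hub_socket below -0.015 m and (angle between the x axis of power_head and the x axis of hub_socket, either way round below 0.15 rad or angle between the x axis of power_head and the y axis of hub_socket, either way round below 0.15 rad)), for 0.1 s.
At the end, for the whole second after the job is handed in: Lid shut (0.05 rad); head upright (0.1 rad), its stem within 3 mm of the hub's axis, over 15 mm deep in the socket and lined up with its arms (0.15 rad); fingers still on the head (over 2 N), which presses on the chopper (over 4 N) with the run foot in by over 3 mm (all of step 2 and angle between power_head's own z axis and vertical below 0.1 rad and value of joint run_foot above 0.003 m and contact force between power_head and chopper above 4 N); the arm keeps its last pose, push and grip.
It fails at once if the nut bowl is shifted by more than 25 mm (distance of nut_bowl from where it was at the start of the episode above 0.025 m).
It fails at once if the measuring cup is shifted by more than 25 mm (distance of measuring_cup from where it was at the start of the episode above 0.025 m).
It fails at once if the scoop is shifted by more than 25 mm (distance of scoop from where it was at the start of the episode above 0.025 m).
It fails at once if the spice jar is shifted by more than 25 mm (distance of spice_jar from where it was at the start of the episode above 0.025 m).
It also fails if it takes over 58 s, if anything falls off the work surface, if the arm or the gripper's body presses on something with over 40 N, if the wrist force passes 120 N, or if a joint passes its speed limit or range.

## Robot

A 7-joint arm with a two-finger parallel gripper is mounted at the origin on a cart in front of the work surface, level with it; the furniture and walls round the work are solid. World frame = base frame: x ahead of the robot, y to its left, z up, the work surface at z = 0. Lengths are in m, angles in rad, forces in N, time in s.
With the tool pointing down it reaches from about 0.4 to 0.875 m from the base axis. Payload 6.5 kg.
Tool frame: the origin (TCP) lies midway between the tips of the shut fingers; the grasp point (between the pads) lies 19 mm behind it; z points along the fingers, y is the line along which they close (so a half turn about z gives the same grasp; the last joint's range is limited). The gripper opens to 88 mm and grips with 3 to 60 N. Pads are 18 mm wide; open, the fingers measure 123 mm over their backs; the gripper's body (75 mm by 187 mm) begins 45 mm behind the grasp point.
Start: joints at [-1.234, 0.536, -0.004, 1.538, 0.003, 1.067, -0.071], TCP at [0.255, 0.598, 0.239] pointing down, gripper open.
Joint ranges: [-2.7, 2.7], [-0.37, 2.16], [-1.27, 1.26], [0.24, 2.4], [-1.31, 4.45], [0.19, 1.91], [-2.76, 2.76]. Speed limits (rad/s): [2.39, 2.39, 3.14, 3.14, 3.14, 3.14, 3.14].

## Interface

Orientations are given as a rotation vector (axis times angle).
In Python, from rig import robot gives the robot as it stands.
- The arm moves only by the shell command python3 -m jog 'ROWS'. ROWS is JSON, a list of rows, each a list of 7 numbers: the turn, a rotation vector about the tool's x, y, z in degrees, then the shift along the tool's x, y, z in m, then the opening, from -1 (shut) to 1 (fully open). A call has 1 to 20 rows; each row is the pose to reach, as a shift and turn from the pose commanded when the call began, along the tool's axes at that moment; what a row does not reach only later rows make up. A row lasts 1/8 s, in which the tool goes at most 62.5 mm and 10.7 degrees, less where a joint would pass 70% of its speed; a pose out of reach is approached as far as the arm can. A call with a gripper value outside its range is refused whole. The fingers move at their own pace and stop on an object; the grip force is fixed at half the most. Time passes only in rows, so rows that repeat a pose let the fingers close. It gives the time, the measured TCP pose, the force, the opening and the grip force at its end, in the units of the state.
- robot.read_state(): the state, without advancing time (a new reading comes with each control period).
- robot.read_camera(name): name is "scene" or "top" or "wrist"; returns the picture (480x640x3 uint8, blue, green, red); there is no depth.
- robot.camera_info(name): a dict with "fovy" (degrees; the focal length in pixels is half the picture's height over the tangent of half this angle, whatever the lens; pixels are square), "cx", "cy" (the principal point, pixels), "eye" and "attitude" of the camera in the world; the wrist camera has in their place "T_tool_cam" (4x4, takes a point from camera to tool coordinates, whose origin is the TCP and whose axes are the flange's). Camera axes: x right, y down, z forward; pixel columns grow to the right and rows downward; lengths in m; the calibration is good to about 2 mm. A picture is of the moment at which its call begins: read the wrist's pose just before it. camera_info takes no time and is no camera call.
- robot.sign_off(): hands the job in; it is judged then, once.
Trained networks look in the newest picture that a camera, given by its name, has taken for a name from the list of things; names that differ only in an ending like _2 or _b are one class to them, and where a whole thing is asked for, a point or a joint stands for the part that bears it (a point fixed in the world has none). Each returns a list of dicts, best first, with "confidence" (0 to 1); they miss things now and then, are a little off and sometimes report something else, mostly with a low value. They report only what shows in the picture. A call takes as long as a camera call. They do not tell look-alikes from the thing itself.
- robot.look_for(thing, camera): "bbox" ([left, top, width, height] as shares, 0 to 1, of the picture: columns of its width, rows of its height, round what is visible of it).
- robot.masks_of(thing, camera): "pixels" (480x640 bool, what is visible of it) and "bbox" ([left, top, width, height] as shares, 0 to 1, of the picture: columns of its width, rows of its height, round what is visible of it).
The state is a dict: "time": time; "qpos": joint angles; "dq": joint speeds; "joint_efforts": joint torques, N m; "tcp_pos": TCP position; "orientation": TCP orientation; "force": force on the tool from outside, world axes, zero at the start; "moment": the same for the moment, N m; "finger_gap": opening from 0.0 (shut) to 1.0 (fully open); "finger_force": force on a finger pad.
Only numpy, scipy, OpenCV 4.12 (cv2) and the standard library are available. Lean on these libraries where they do the work, as an engineer would, in place of code of your own. Each camera call takes 0.05 s, during which the arm holds its last target. There are 200 camera calls.

## Working session

There is one attempt and no reset: what is moved stays moved. The work goes in short steps, Python scripts to look and compute and a shell command to move; the robot and the scene stay as the last step left them, time stands still between calls to the robot, and variables do not carry over. Pictures are saved under pics/ and viewed, at most 10 in all, crops included, and the job is handed in when it is done.

```bash
mkdir -p pics; ls
python3 - <<'E'
from rig import robot
import cv2,numpy as np
s=robot.read_state();print({k:np.round(v,4).tolist() for k,v in s.items()})
for c in ("scene","top","wrist"):
    im=robot.read_camera(c);cv2.imwrite(f"pics/{c}0.png",im)
    print(c,robot.camera_info(c))
    for t in ("chopper","chopper_lid","dock","power_head","hub_socket","nut_bowl","measuring_cup","scoop","spice_jar"):
        try:
            r=robot.look_for(t,c)
            print(t,[(np.round(np.array(d["bbox"])*[640,480,640,480],0).tolist(),round(d["confidence"],2)) for d in r[:4]])
        except Exception as e: print(t,e)
print(robot.read_state()["time"])
E
```

```text
pics
{'time': 0.0, 'qpos': [-1.2342, 0.5372, -0.0044, 1.5388, 0.0026, 1.0672, -0.0712], 'dq': [-0.0001, 0.0015, 0.0002, -0.0002, -0.0009, 0.0002, 0.0014], 'joint_efforts': [0.0, -57.0986, 0.9909, -25.1595, -0.0562, 0.0181, 0.0002], 'tcp_pos': [0.2546, 0.5974, 0.2378], 'orientation': [-0.6283, -3.0779, 0.0026], 'force': [-0.3517, 1.8458, -1.1755], 'moment': [0.0012, -0.0089, -0.01], 'finger_force': 0.0, 'finger_gap': 1.0008}
scene {'fovy': 52.66518233567916, 'cx': 319.5021546793221, 'cy': 237.45205727735276, 'eye': array([-0.42921675, -0.57040122,  0.62343772]), 'attitude': array([-1.81427672,  0.9860001 , -0.61491624])}
chopper [([255.0, 177.0, 52.0, 92.0], 0.58)]
chopper_lid [([266.0, 175.0, 38.0, 47.0], 0.67), ([345.0, 249.0, 26.0, 17.0], 0.49)]
dock [([394.0, 283.0, 28.0, 30.0], 0.59), ([254.0, 177.0, 51.0, 94.0], 0.27), ([390.0, 236.0, 23.0, 59.0], 0.16)]
power_head [([414.0, 227.0, 29.0, 55.0], 0.86), ([460.0, 233.0, 32.0, 43.0], 0.81), ([363.0, 270.0, 32.0, 69.0], 0.78), ([391.0, 236.0, 23.0, 59.0], 0.68)]
hub_socket [([270.0, 229.0, 13.0, 11.0], 0.61), ([346.0, 251.0, 24.0, 14
[... 993 characters left out ...]
.0, 15.0], 0.61)]
scoop [([141.0, 217.0, 57.0, 39.0], 0.74)]
spice_jar [([446.0, 213.0, 34.0, 21.0], 0.6)]
wrist {'fovy': 63.367624015042516, 'cx': 321.57925869056527, 'cy': 234.14861395543383, 'T_tool_cam': array([[-4.21013632e-04, -9.60199630e-01, -2.79314328e-01,
         7.20762459e-02],
       [ 9.99999901e-01, -3.64433291e-04, -2.54497790e-04,
         3.31382782e-04],
       [ 1.42577244e-04, -2.79314407e-01,  9.60199688e-01,
        -1.46782102e-01],
       [ 0.00000000e+00,  0.00000000e+00,  0.00000000e+00,
         1.00000000e+00]])}
chopper []
chopper_lid []
dock []
power_head []
hub_socket []
nut_bowl []
measuring_cup []
scoop [([253.0, 396.0, 44.0, 51.0], 0.61)]
spice_jar []
1.5
```

Run:
```python
import cv2
a=cv2.imread("pics/scene0.png")[160:350,200:510];b=cv2.imread("pics/top0.png")[150:330,130:500]
a=cv2.resize(a,(490,300),interpolation=cv2.INTER_CUBIC);b=cv2.resize(b,(617,300),interpolation=cv2.INTER_CUBIC)
import numpy as np
o=np.zeros((600,620,3),np.uint8);o[:300,:490]=a;o[300:,:617]=b
cv2.imwrite("pics/m0.png",o)
```

```text
(no output)
```

View pics/m0.png

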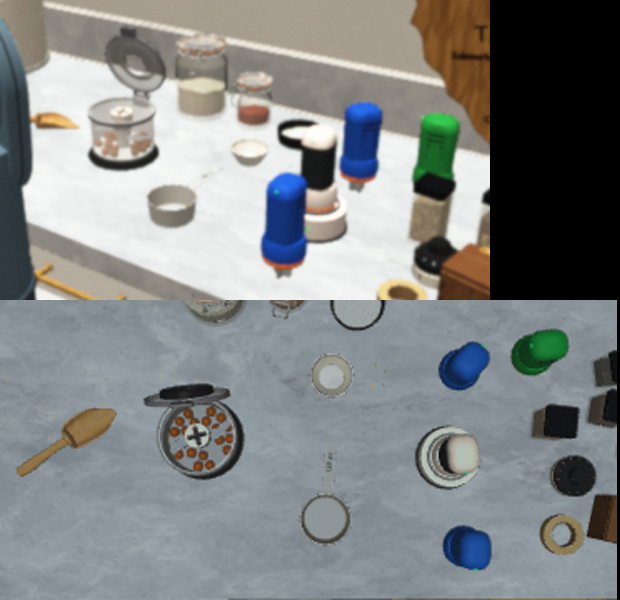

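```bash
cat > h.py <<'E'
from rig import robot
import cv2,numpy as np
from scipy.spatial.transform import Rotation as R
def K(c):
    i=robot.camera_info(c);return i,240/np.tan(np.radians(i["fovy"])/2)
def pose(c,s=None):
    i,f=K(c)
    if c=="wrist":
        s=s or robot.read_state();Rt=R.from_rotvec(s["orientation"]).as_matrix();T=i["T_tool_cam"]
        return Rt@T[:3,:3],Rt@T[:3,3]+s["tcp_pos"],i,f
    return R.from_rotvec(i["attitude"]).as_matrix(),np.array(i["eye"]),i,f
def topl(c,uv,z,s=None):
    Rc,e,i,f=pose(c,s);uv=np.atleast_2d(uv).astype(float)
    d=np.c_[(uv[:,0]-i["cx"])/f,(uv[:,1]-i["cy"])/f,np.ones(len(uv))]@Rc.T
    return e+d*((z-e[2])/d[:,2])[:,None]
def proj(c,P,s=None):
    Rc,e,i,f=pose(c,s);q=(np.atleast_2d(P)-e)@Rc
    return np.c_[q[:,0]/q[:,2]*f+i["cx"],q[:,1]/q[:,2]*f+i["cy"]]
E
python3 - <<'E'
from h import *
np.set_printoptions(precision=4,suppress=True)
print("axes top",pose("top")[0])
P=lambda n,uv,z:print(n,topl("top",uv,z))
P("hub",[247.6,231],.084);P("dock",[398.8,244],.04);P("headtop",[404.8,241],.157)
P("lid top",[216,206],.18);P("lid r",[268,206],.18)
P("blue1",[[394,190],[424,190],[409,176],[409,204]],.1)
P("blue2",[[394,297],[426,297],[410,281],[410,313]],.1)
P("nutbowl",[328,193],.028);P("cup",[[312,297],[342,229]],.037)
P("jar",[[446,213],[480,234]],.09)
E
```

```text
axes top [[-0.0031 -0.9988  0.0495]
 [-1.      0.0028 -0.006 ]
 [ 0.0058 -0.0495 -0.9988]]
hub [[0.5107 0.1912 0.084 ]]
dock [[ 0.4796 -0.1861  0.04  ]]
headtop [[ 0.4819 -0.1805  0.157 ]]
lid top [[0.5614 0.2505 0.18  ]]
lid r [[0.5611 0.1329 0.18  ]]
blue1 [[ 0.6085 -0.1659  0.1   ]
 [ 0.6084 -0.2388  0.1   ]
 [ 0.6427 -0.2028  0.1   ]
 [ 0.5743 -0.2019  0.1   ]]
blue2 [[ 0.3498 -0.1631  0.1   ]
 [ 0.3495 -0.2401  0.1   ]
 [ 0.388  -0.2021  0.1   ]
 [ 0.3114 -0.2012  0.1   ]]
nutbowl [[ 0.6116 -0.0076  0.028 ]]
cup [[ 0.3464  0.0342  0.037 ]
 [ 0.5182 -0.0425  0.037 ]]
jar [[ 0.5531 -0.2941  0.09  ]
 [ 0.5015 -0.3764  0.09  ]]
```

```bash
cat >> h.py <<'E'
def to(p,yaw=None):
    """tool pointing down, tool x axis at world angle yaw(deg) -> jog row"""
    s=robot.read_state();R0=R.from_rotvec(s["orientation"])
    y=np.radians(yaw);x=np.array([np.cos(y),np.sin(y),0]);z=np.array([0,0,-1.])
    Rt=R.from_matrix(np.c_[x,np.cross(z,x),z])
    r=np.degrees((R0.inv()*Rt).as_rotvec());d=R0.inv().apply(np.array(p)-s["tcp_pos"])
    tx=R0.as_matrix()[:,0]
    print("t",round(s["time"],2),"yaw now",np.degrees(np.arctan2(tx[1],tx[0])).round(2),"row",np.r_[r.round(2),d.round(4)].tolist())
E
python3 -c "
from h import *
to([.5,.19,.31],180)"
```

```text
t 1.5 yaw now 156.92 row [-0.0, 0.0, -23.08, -0.3855, -0.2792, -0.0713]
```

```bash
python3 -m jog '[[0,0,-10,-0.06,-0.04,-0.03,-1],[0,0,-23,-0.385,-0.28,-0.071,-1],[0,0,-23,-0.385,-0.28,-0.071,-1],[0,0,-23,-0.385,-0.28,-0.071,-1],[0,0,-23,-0.385,-0.28,-0.071,-1],[0,0,-23,-0.385,-0.28,-0.071,-1],[0,0,-23,-0.385,-0.28,-0.071,-1],[0,0,-23,-0.385,-0.28,-0.071,-1],[0,0,-23,-0.385,-0.28,-0.071,-1],[0,0,-23,-0.385,-0.28,-0.071,-1],[0,0,-23,-0.385,-0.28,-0.071,-1]]'
python3 - <<'E'
from h import *
s=robot.read_state();im=robot.read_camera("wrist");cv2.imwrite("pics/w1.png",im)
for t in ("chopper","chopper_lid","hub_socket"):
    print(t,[(np.round(np.array(d["bbox"])*[640,480,640,480],0).tolist(),round(d["confidence"],2)) for d in robot.look_for(t,"wrist")[:3]])
for uv in proj("wrist",[[.5107,.1912,.084],[.577,.199,.091]],s): print(uv)
print(s["tcp_pos"])
E
```

```text
time: 2.88
tcp_pos: [0.4984, 0.1911, 0.3095]
orientation: [0.002, -3.141, -0.001]
force: [-0.3, -0.2, 0.3]
finger_gap: 0.006
finger_force: 0.0
chopper [([251.0, 140.0, 149.0, 166.0], 0.75)]
chopper_lid [([251.0, 272.0, 151.0, 31.0], 0.9), ([0.0, 130.0, 36.0, 81.0], 0.72)]
hub_socket [([281.0, 180.0, 84.0, 50.0], 0.96), ([96.0, 35.0, 82.0, 163.0], 0.39)]
[321.27305846 210.7610559 ]
[328.93739827 276.42718607]
[0.49836529 0.1911042  0.30952428]
```

View pics/w1.png

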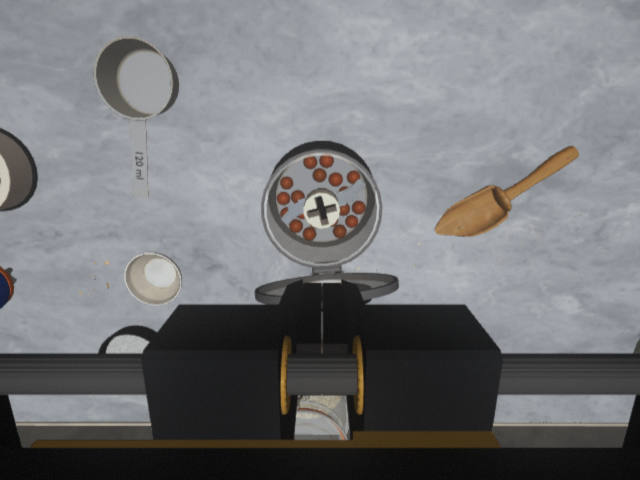

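Run:
```python
from h import *
import json
c=topl("wrist",[322,211],.084)[0];print("hub",c, "rim",topl("wrist",[322,208],.088)[0])
psi=.09;ex=np.array([np.cos(psi),np.sin(psi),0]);ey=np.array([-ex[1],ex[0],0]);ez=np.array([0,0,1.])
h=c+66e-3*ex;h[2]=.091
t=np.linspace(0,2*np.pi,60)
for th in (1.2,1.3,1.4,1.5,1.6):
    u=-ex*np.cos(th)+ez*np.sin(th)
    n=ex*np.sin(th)+ez*np.cos(th)
    o=h+.066*u
    q=np.vstack([proj("wrist",o+.0585*(np.cos(t)[:,None]*u+np.sin(t)[:,None]*ey)+k*n) for k in (-.003,.003)])
    print(th,"ring u",q[:,0].min(),q[:,0].max(),"v",q[:,1].min(),q[:,1].max(), "front",proj("wrist",h+.115*u)[0],"hinge",proj("wrist",h)[0])
```

```text
hub [0.51153075 0.19098283 0.084     ] rim [0.50765014 0.19097843 0.088     ]
1.2 ring u 255.98707102003598 397.40976912267854 v 268.3058120756942 288.1182352654215 front [325.22212638 279.46166206] hinge [327.87608328 276.09330941]
1.3 ring u 256.65759951631946 398.2324078030359 v 272.3393147551248 303.64331766027306 front [326.60397529 295.5479568 ] hinge [327.87608328 276.09330941]
1.4 ring u 257.51180665699485 398.88619950932537 v 273.85486127691445 320.5896249101027 front [328.00250227 311.34565113] hinge [327.87608328 276.09330941]
1.5 ring u 258.5347247730141 399.36114872116696 v 274.95359854738297 337.0187515830569 front [329.38658655 326.50676543] hinge [327.87608328 276.09330941]
1.6 ring u 259.70743365085025 399.65175581452553 v 275.9432675678587 352.405833096256 front [330.72627743 340.71251657] hinge [327.87608328 276.09330941]
```

```bash
python3 -m jog '[[0,0,0,-0.06,0.007,0,-1],[0,0,0,-0.12,0.008,0,-1],[0,0,0,-0.12,0.008,0.02,-1],[0,0,0,-0.12,0.008,0.07,-1],[0,0,0,-0.12,0.008,0.09,-1],[0,0,0,-0.12,0.008,0.09,-1]]'
python3 - <<'E'
from h import *
s=robot.read_state();p=s["tcp_pos"];print(p)
for th in (1.3,1.2,1.1,1,.9,.8,.7,.6,.5,.4,.3,.2,.1,.05,0):
    r=.130-.002
    x=.5772-r*np.cos(th)+.003*np.sin(th)+.010;z=.091+r*np.sin(th)+.003*np.cos(th)-.0015
    y=.197+(x-.5772)*.09
    print(th,[round(-(x-p[0]),3),round(y-p[1],3),round(-(z-p[2]),3)])
E
```

```text
time: 3.82
tcp_pos: [0.618, 0.1974, 0.2179]
orientation: [-0.001, -3.138, 0.002]
force: [0.2, 0.9, 0.2]
finger_gap: 0.005
finger_force: 0.0
[0.6179846  0.19738941 0.21792153]
1.3 [np.float64(0.062), np.float64(-0.002), np.float64(0.004)]
1.2 [np.float64(0.074), np.float64(-0.003), np.float64(0.008)]
1.1 [np.float64(0.086), np.float64(-0.004), np.float64(0.013)]
1 [np.float64(0.097), np.float64(-0.005), np.float64(0.019)]
0.9 [np.float64(0.108), np.float64(-0.006), np.float64(0.026)]
0.8 [np.float64(0.118), np.float64(-0.007), np.float64(0.035)]
0.7 [np.float64(0.127), np.float64(-0.008), np.float64(0.044)]
0.6 [np.float64(0.135), np.float64(-0.009), np.float64(0.054)]
0.5 [np.float64(0.142), np.float64(-0.009), np.float64(0.064)]
0.4 [np.float64(0.148), np.float64(-0.01), np.float64(0.076)]
0.3 [np.float64(0.152), np.float64(-0.01), np.float64(0.088)]
0.2 [np.float64(0.156), np.float64(-0.011), np.float64(0.1)]
0.1 [np.float64(0.158), np.float64(-0.011), np.float64(0.113)]
0.05 [np.float64(0.158), np.float64(-0.011), np.float64(0.119)]
0 [np.float64(0.159), np.float64(-0.011), np.float64(0.125)]
```

```bash
python3 -m jog '[[0,0,0,0.04,-0.001,0.002,-1],[0,0,0,0.062,-0.002,0.004,-1],[0,0,0,0.074,-0.003,0.008,-1],[0,0,0,0.086,-0.004,0.013,-1],[0,0,0,0.097,-0.005,0.019,-1],[0,0,0,0.108,-0.006,0.026,-1],[0,0,0,0.118,-0.007,0.035,-1],[0,0,0,0.127,-0.008,0.044,-1],[0,0,0,0.135,-0.009,0.054,-1],[0,0,0,0.142,-0.009,0.064,-1],[0,0,0,0.148,-0.010,0.076,-1],[0,0,0,0.152,-0.010,0.088,-1],[0,0,0,0.156,-0.011,0.100,-1],[0,0,0,0.158,-0.011,0.113,-1],[0,0,0,0.158,-0.011,0.119,-1],[0,0,0,0.158,-0.011,0.123,-1],[0,0,0,0.158,-0.011,0.123,-1]]'
```

```text
time: 5.95
tcp_pos: [0.4614, 0.1865, 0.0966]
orientation: [-0.002, -3.142, 0.0]
force: [-1.0, 0.1, -0.8]
finger_gap: 0.005
finger_force: 0.0
```

```bash
python3 -m jog '[[0,0,0,0,0,0.002,-1],[0,0,0,0,0,0.004,-1],[0,0,0,0,0,0.005,-1],[0,0,0,0,0,0.005,-1]]'
```

```text
time: 6.45
tcp_pos: [0.4617, 0.1867, 0.094]
orientation: [0.003, 3.141, 0.001]
force: [-7.9, -3.7, 27.1]
finger_gap: 0.004
finger_force: 13.6
```

```bash
python3 -m jog '[[0,0,0,0,0,-0.03,-1],[0,0,0,-0.02,0.004,-0.09,-1],[0,0,0,-0.03,0.004,-0.12,-1],[0,0,0,-0.03,0.004,-0.12,-1],[0,0,0,-0.03,0.004,-0.12,-1]]'
python3 - <<'E'
from h import *
s=robot.read_state();im=robot.read_camera("wrist");cv2.imwrite("pics/w2.png",im)
m=robot.masks_of("hub_socket","wrist")
print([(np.round(np.array(d["bbox"])*[640,480,640,480]).tolist(),round(d["confidence"],2)) for d in m[:3]])
cv2.imwrite("pics/hubmask.png",m[0]["pixels"].astype(np.uint8)*255)
print(s["tcp_pos"],s["orientation"],s["time"],proj("wrist",[.5115,.191,.084],s))
E
```

```text
time: 7.08
tcp_pos: [0.4903, 0.1902, 0.2108]
orientation: [-0.002, -3.14, 0.001]
force: [0.5, -1.0, -0.5]
finger_gap: 0.011
finger_force: 0.0
[([297.0, 225.0, 52.0, 48.0], 0.58), ([239.0, 146.0, 163.0, 161.0], 0.51)]
[0.49030716 0.1902096  0.21077638] [-1.95107806e-03 -3.14007313e+00  9.78678444e-04] 7.075 [[322.39872888 251.957895  ]]
```

View pics/w2.png

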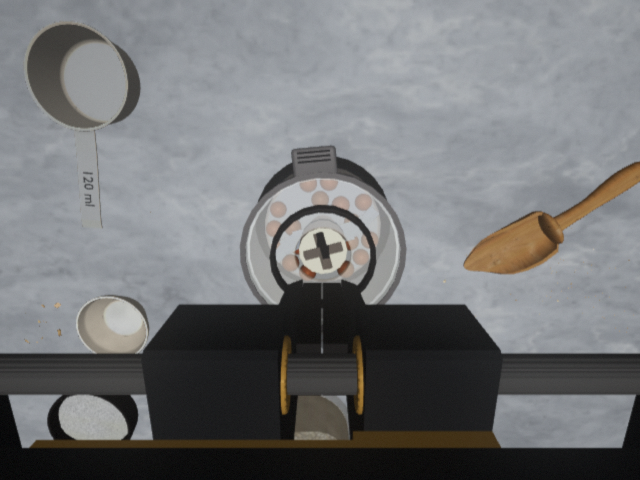

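```bash
cat >> h.py <<'E'
def rect(c,ctr,z,half=.05,mm=.25,s=None,im=None):
    """world-plane patch; col=-y... row=-x ; px = mm"""
    im=robot.read_camera(c) if im is None else im
    n=int(2*half*1000/mm);g=(np.arange(n)-n/2+.5)*mm/1000
    X,Y=np.meshgrid(ctr[0]-g,ctr[1]-g,indexing="ij")
    q=proj(c,np.c_[X.ravel(),Y.ravel(),np.full(X.size,z)],s).astype(np.float32)
    return cv2.remap(im,q[:,0].reshape(n,n),q[:,1].reshape(n,n),cv2.INTER_CUBIC)
from scipy.ndimage import shift,rotate
def plusfit(g,mm=.25,arm=30,w=7.5,outer=34,guess=(0,0),rng=4):
    """dark plus in bright disc: returns dx,dy (world m, from patch centre), angle deg mod 90 (world)"""
    n=g.shape[0];c=(np.arange(n)-n/2+.5)*mm
    U=-c[:,None]+0*c[None];V=-c[None]+0*c[:,None]  # world x,y in mm
    g=g.astype(float);best=(-1e9,)
    for st,sa in ((1,5),(.5,2),(.25,1)):
        cs=[(x,y) for x in np.arange(-rng,rng+.1,1) for y in np.arange(-rng,rng+.1,1)] if st==1 else [(best[1]+i*st,best[2]+j*st) for i in(-2,-1,0,1,2) for j in(-2,-1,0,1,2)]
        an=np.arange(0,90,5) if st==1 else best[3]+sa*np.arange(-3,4)
        for x,y in cs:
            if st==1:x,y=x+guess[0],y+guess[1]
            for a in an:
                k=np.radians(a);u=(U-x)*np.cos(k)+(V-y)*np.sin(k);v=-(U-x)*np.sin(k)+(V-y)*np.cos(k)
                inn=((abs(u)<arm/2)&(abs(v)<w/2))|((abs(v)<arm/2)&(abs(u)<w/2))
                out=((U-x)**2+(V-y)**2<(outer/2)**2)&~inn
                sc=g[out].mean()-g[inn].mean()
                if sc>best[0]:best=(sc,x,y,a)
    return best
E
cat > hub.py <<'E'
from h import *
import sys
s=robot.read_state();im=robot.read_camera("wrist");c=[.5115,.191]
p=rect("wrist",c,.084,.025,.25,s,im);g=cv2.cvtColor(p,cv2.COLOR_BGR2GRAY)
b=plusfit(g);print("plus",b,"world",c[0]+b[1]/1e3,c[1]+b[2]/1e3)
q=rect("wrist",c,.104,.05,.25,s,im);k=cv2.cvtColor(q,cv2.COLOR_BGR2GRAY)
n=k.shape[0];a=(np.arange(n)-n/2+.5)*.25;best=(-1e9,)
for x in np.arange(-6,6.1,.5):
  for y in np.arange(-6,6.1,.5):
    r=np.hypot(-a[:,None]-x,-a[None]-y);ok=(-a[:,None]-x<8)+0*r>0
    sc=k[(r>38.5)&(r<42)&ok].mean()+k[(r>30)&(r<33)&ok].mean()-2*k[(r>34.5)&(r<37)&ok].mean()
    best=max(best,(sc,x,y))
print("collar",best,c[0]+best[1]/1e3,c[1]+best[2]/1e3)
cv2.imwrite(f"pics/{sys.argv[1]}.png",np.hstack([cv2.resize(p,(400,400)),q]))
E
python3 hub.py w3
```

```text
plus (np.float64(111.86339893768744), np.float64(-1.0), np.float64(0.25), np.int64(15)) world 0.5105 0.19125
collar (np.float64(229.87480450621763), np.float64(-1.5), np.float64(0.0)) 0.51 0.191
```

View pics/w3.png

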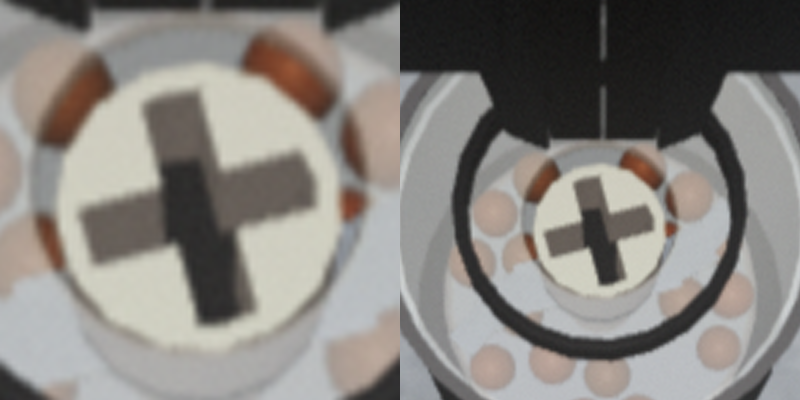

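```bash
python3 -m jog '[[0,0,0,0,-0.03,-0.05,1],[0,0,0,0.01,-0.08,-0.11,1],[0,0,0,0.03,-0.372,-0.13,1],[0,0,0,0.03,-0.372,-0.13,1],[0,0,0,0.03,-0.372,-0.13,1],[0,0,0,0.03,-0.372,-0.13,1],[0,0,0,0.03,-0.372,-0.13,1],[0,0,0,0.03,-0.372,-0.13,1],[0,0,0,0.03,-0.372,-0.13,1]]'
python3 - <<'E'
from h import *
s=robot.read_state();im=robot.read_camera("wrist");cv2.imwrite("pics/w4.png",im)
for t in ("dock","power_head"):
    print(t,[(np.round(np.array(d["bbox"])*[640,480,640,480]).tolist(),round(d["confidence"],2)) for d in robot.look_for(t,"wrist")[:4]])
print(proj("wrist",[[.4796,-.186,.044],[.4819,-.1805,.157]],s))
E
```

```text
time: 8.35
tcp_pos: [0.4605, -0.1805, 0.3408]
orientation: [-0.001, -3.14, -0.001]
force: [-0.6, 0.6, 0.0]
finger_gap: 0.987
finger_force: 0.0
dock [([273.0, 160.0, 78.0, 72.0], 0.77)]
power_head [([284.0, 177.0, 55.0, 77.0], 0.96), ([264.0, 30.0, 62.0, 79.0], 0.87), ([272.0, 286.0, 54.0, 68.0], 0.72), ([200.0, 296.0, 41.0, 60.0], 0.57)]
[[316.40463444 203.11544347]
 [321.10960981 231.3846071 ]]
```

View pics/w4.png

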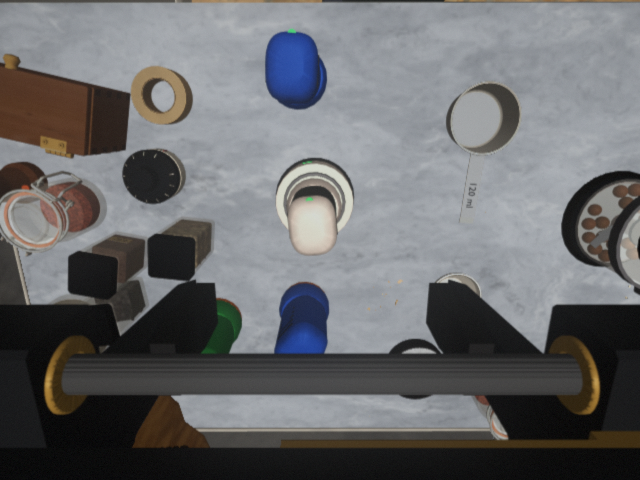

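```bash
cat > head.py <<'E'
from h import *
import sys
s=robot.read_state();im=robot.read_camera("wrist");c=[.482,-.183]
q=rect("wrist",c,.155,.06,.25,s,im);d=rect("wrist",c,.044,.06,.25,s,im)
print(s["tcp_pos"],s["orientation"])
for z in (.155,.114):
    p=rect("wrist",c,z,.06,.25,s,im)
    m=robot.masks_of("power_head","wrist")
cv2.imwrite(f"pics/{sys.argv[1]}.png",np.hstack([q,d])[:, :])
E
python3 head.py w5
```

```text
[ 0.46093009 -0.17976397  0.34121685] [ 2.27906584e-03 -3.14072999e+00 -1.04868165e-03]
```

View pics/w5.png

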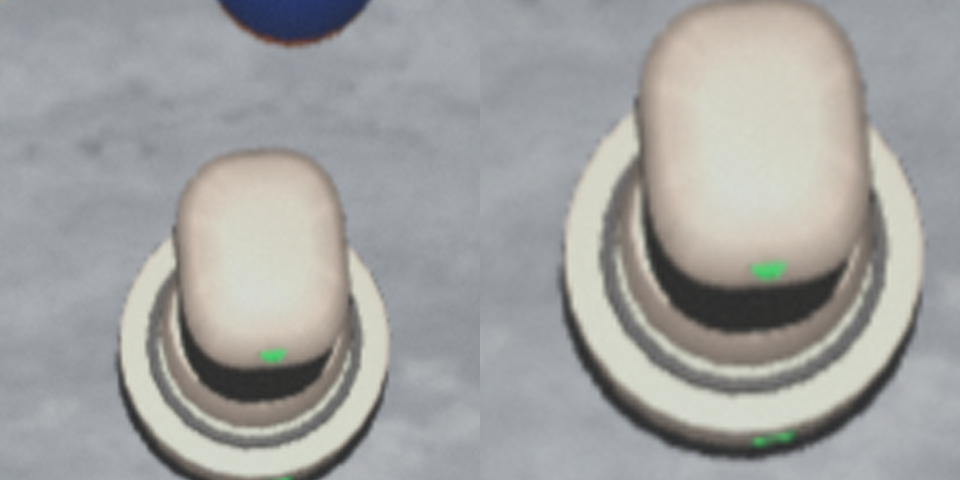

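```bash
python3 -c "
from h import *
to([.4785,-.1885,.25],185.5);to([.4785,-.1885,.104],185.5)"
```

```text
t 8.65 yaw now -179.97 row [0.01, -0.01, -5.47, -0.0176, -0.0081, 0.0916]
t 8.65 yaw now -179.97 row [0.01, -0.01, -5.47, -0.0177, -0.0081, 0.2376]
```

```bash
python3 -m jog '[[0,0,-5.5,-0.018,-0.008,0.05,1],[0,0,-5.5,-0.018,-0.008,0.11,1],[0,0,-5.5,-0.018,-0.008,0.15,1],[0,0,-5.5,-0.018,-0.008,0.19,1],[0,0,-5.5,-0.018,-0.008,0.225,1],[0,0,-5.5,-0.018,-0.008,0.238,1],[0,0,-5.5,-0.018,-0.008,0.238,1],[0,0,-5.5,-0.018,-0.008,0.238,-1],[0,0,-5.5,-0.018,-0.008,0.238,-1],[0,0,-5.5,-0.018,-0.008,0.238,-1],[0,0,-5.5,-0.018,-0.008,0.238,-1],[0,0,-5.5,-0.018,-0.008,0.238,-1],[0,0,-5.5,-0.018,-0.008,0.238,-1]]'
```

```text
time: 10.28
tcp_pos: [0.4788, -0.1895, 0.1039]
orientation: [-0.149, 3.138, 0.0]
force: [-0.5, 0.5, 2.8]
finger_gap: 0.495
finger_force: 30.0
```

```bash
python3 -m jog '[[0,0,0,0,0,-0.02,-1],[0,0,0,0,0,-0.05,-1],[0,0,0,0,0,-0.1,-1],[0,0,0,0,0,-0.146,-1],[0,0,0,0,0,-0.146,-1],[0,0,0,0,0,-0.146,-1]]'
python3 - <<'E'
from h import *
s=robot.read_state();im=robot.read_camera("wrist");cv2.imwrite("pics/w6.png",im)
to([.5105,.1912,.25],195)
E
```

```text
time: 11.02
tcp_pos: [0.4777, -0.189, 0.2484]
orientation: [0.149, -3.136, -0.001]
force: [0.5, 0.1, -3.5]
finger_gap: 0.494
finger_force: 30.0
t 11.07 yaw now -174.56 row [0.09, -0.19, -9.56, -0.069, 0.3752, -0.0019]
```

View pics/w6.png

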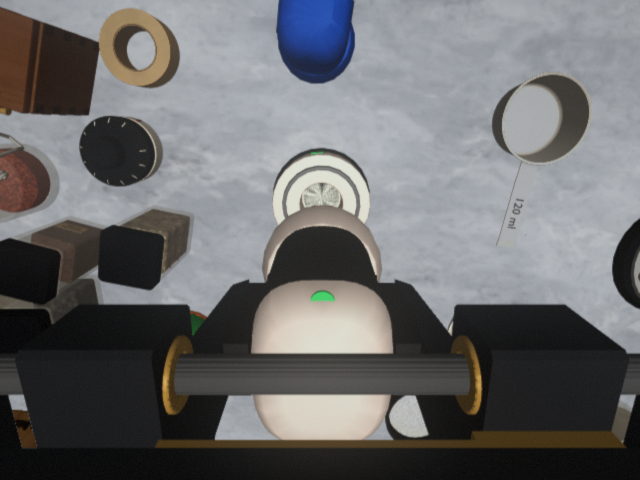

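Run:
```python
from h import *
i,f=K("wrist");T=np.linalg.inv(i["T_tool_cam"]);t=np.linspace(0,2*np.pi,720)
def pr(P):
    q=P@T[:3,:3].T+T[:3,3];return np.c_[q[:,0]/q[:,2]*f+i["cx"],q[:,1]/q[:,2]*f+i["cy"]]
for ox in (-.003,0,.003):
  for zh,r in ((36,31),(20,31),(6,31),(0,29)):
    q=pr(np.c_[ox+r/1e3*np.cos(t),r/1e3*np.sin(t),np.full(720,(66-zh)/1e3)])
    print(ox,zh,"vmin",q[:,1].min().round(1),"u",q[:,0].min().round(1),q[:,0].max().round(1))
  zc=114;q=pr(np.array([[ox+.027,0,(66-114)/1e3],[ox+.027,0,(66-36)/1e3]]));print(" cap/grip front",q.round(1).tolist())
im=cv2.imread("pics/w6.png").astype(int)
print(im[196:236:2,322].tolist());print(im[270:296:2,322].tolist())
```

```text
-0.003 36 vmin 218.8 u 257.7 384.3
-0.003 20 vmin 211.1 u 262.5 379.6
-0.003 6 vmin 205.4 u 266.1 376.0
-0.003 0 vmin 206.7 u 271.0 371.2
 cap/grip front [[320.5, 300.3], [320.9, 227.0]]
0 36 vmin 212.5 u 257.4 384.5
0 20 vmin 205.4 u 262.2 379.8
0 6 vmin 200.0 u 265.9 376.2
0 0 vmin 201.4 u 270.8 371.3
 cap/grip front [[320.5, 290.4], [320.9, 220.8]]
0.003 36 vmin 206.2 u 257.1 384.8
0.003 20 vmin 199.5 u 262.0 380.0
0.003 6 vmin 194.5 u 265.7 376.4
0.003 0 vmin 196.1 u 270.6 371.5
 cap/grip front [[320.4, 280.3], [320.9, 214.6]]
[[174, 186, 184], [183, 196, 193], [170, 181, 180], [176, 189, 186], [153, 164, 164], [105, 114, 122], [108, 116, 127], [115, 125, 134], [119, 128, 140], [122, 133, 146], [128, 137, 150], [130, 141, 152], [137, 147, 160], [144, 156, 169], [180, 194, 205], [76, 82, 86], [38, 41, 41], [39, 41, 42], [37, 40, 39], [38, 39, 41]]
[[34, 37, 38], [35, 37, 39], [34, 37, 38], [34, 36, 37], [39, 41, 43], [91, 98, 106], [120, 131, 143], [122, 132, 145], [125, 135, 149], [126, 138, 150], [96, 123, 103], [98, 189, 66], [110, 208, 73]]
```

```bash
python3 -m jog '[[0,0,-3,-0.01,0.03,-0.002,-1],[0,0,-9.5,-0.0665,0.374,-0.002,-1],[0,0,-9.5,-0.0665,0.374,-0.002,-1],[0,0,-9.5,-0.0665,0.374,-0.002,-1],[0,0,-9.5,-0.0665,0.374,-0.002,-1],[0,0,-9.5,-0.0665,0.374,-0.002,-1],[0,0,-9.5,-0.0665,0.374,-0.002,-1],[0,0,-9.5,-0.0665,0.374,-0.002,-1],[0,0,-9.5,-0.0665,0.374,-0.002,-1],[0,0,-9.5,-0.0665,0.374,-0.002,-1]]'
python3 - <<'E'
from h import *
s=robot.read_state();im=robot.read_camera("wrist");cv2.imwrite("pics/w7.png",im)
print(s["finger_gap"],s["tcp_pos"]);to([.5077,.1905,.25],195);to([.5077,.1905,.182],195)
E
```

```text
time: 12.32
tcp_pos: [0.5094, 0.1873, 0.251]
orientation: [0.404, -3.114, 0.002]
force: [-0.7, -0.8, -2.8]
finger_gap: 0.495
finger_force: 30.0
0.4946679556887714 [0.50943689 0.18726467 0.25104819]
t 12.38 yaw now -165.21 row [-0.04, -0.05, -0.21, 0.001, 0.0034, 0.0013]
t 12.38 yaw now -165.21 row [-0.04, -0.05, -0.21, 0.001, 0.0034, 0.0693]
```

View pics/w7.png

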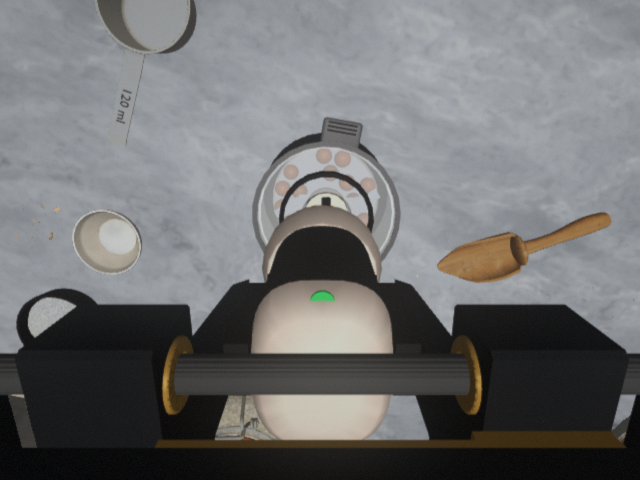

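```bash
python3 -m jog '[[0,0,0,0.001,0.0035,0.0,-1],[0,0,0,0.001,0.0035,0.02,-1],[0,0,0,0.001,0.0035,0.05,-1],[0,0,0,0.001,0.0035,0.066,-1],[0,0,0,0.001,0.0035,0.066,-1],[0,0,0,0.001,0.0035,0.066,-1]]'
python3 -c "
from h import *
to([.5077,.1905,.182],195)"
```

```text
time: 13.12
tcp_pos: [0.5084, 0.1925, 0.1867]
orientation: [-0.407, 3.114, 0.001]
force: [0.8, -1.1, -3.1]
finger_gap: 0.497
finger_force: 30.0
t 13.12 yaw now -165.09 row [0.02, 0.09, -0.09, 0.0012, -0.0017, 0.0047]
```

```bash
for i in 1 2 3; do python3 -m jog '[[0,0,0,0,0,0,-1]]' | grep -E "tcp|force:"; done
```

```text
tcp_pos: [0.5084, 0.1925, 0.1867]
force: [0.6, -0.0, -2.8]
finger_force: 30.0
tcp_pos: [0.5081, 0.1924, 0.1864]
force: [-0.0, -0.5, -4.1]
finger_force: 30.0
tcp_pos: [0.5078, 0.1923, 0.186]
force: [0.3, -0.1, -3.3]
finger_force: 30.0
```

```bash
python3 -m jog '[[0,0,0,0.0006,-0.0015,0.0,-1],[0,0,0,0.0006,-0.0015,0.004,-1],[0,0,0,0.0006,-0.0015,0.008,-1],[0,0,0,0.0006,-0.0015,0.01,-1],[0,0,0,0.0006,-0.0015,0.01,-1]]'
```

```text
time: 14.12
tcp_pos: [0.5075, 0.1907, 0.1755]
orientation: [0.408, -3.115, 0.0]
force: [0.1, 0.3, -3.5]
finger_gap: 0.498
finger_force: 30.0
```

```bash
python3 -m jog '[[0,0,0,0,0,0.003,-1],[0,0,0,0,0,0.006,-1],[0,0,0,0,0,0.006,-1]]'
```

```text
time: 14.5
tcp_pos: [0.5077, 0.1906, 0.1695]
orientation: [-0.408, 3.115, -0.0]
force: [0.5, 0.4, -3.7]
finger_gap: 0.499
finger_force: 30.0
```

```bash
python3 -m jog '[[0,0,0,0,0,0.003,-1],[0,0,0,0,0,0.006,-1],[0,0,0,0,0,0.009,-1],[0,0,0,0,0,0.010,-1],[0,0,0,0,0,0.010,-1]]'
```

```text
time: 15.12
tcp_pos: [0.5077, 0.1906, 0.1599]
orientation: [-0.408, 3.115, 0.0]
force: [0.1, -0.9, -1.6]
finger_gap: 0.498
finger_force: 30.0
```

Home with no side load. Now the press.

```bash
python3 -m jog '[[0,0,0,0,0,0.002,-1],[0,0,0,0,0,0.004,-1],[0,0,0,0,0,0.005,-1],[0,0,0,0,0,0.005,-1],[0,0,0,0,0,0.005,-1]]'
```

```text
time: 15.75
tcp_pos: [0.5078, 0.1907, 0.1556]
orientation: [-0.408, 3.114, 0.0]
force: [-1.3, -0.5, 6.7]
finger_gap: 0.498
finger_force: 30.0
```

```bash
python3 -m jog '[[0,0,0,0,0,0.001,-1],[0,0,0,0,0,0.001,-1],[0,0,0,0,0,0.001,-1],[0,0,0,0,0,0.001,-1]]'
python3 - <<'E'
from h import *
im=robot.read_camera("scene");cv2.imwrite("pics/s8.png",cv2.resize(im[160:310,200:400],(800,600),interpolation=cv2.INTER_CUBIC))
E
```

```text
time: 16.25
tcp_pos: [0.5078, 0.1907, 0.1548]
orientation: [-0.408, 3.114, 0.001]
force: [-2.4, -0.7, 9.1]
finger_gap: 0.495
finger_force: 30.0
```

View pics/s8.png

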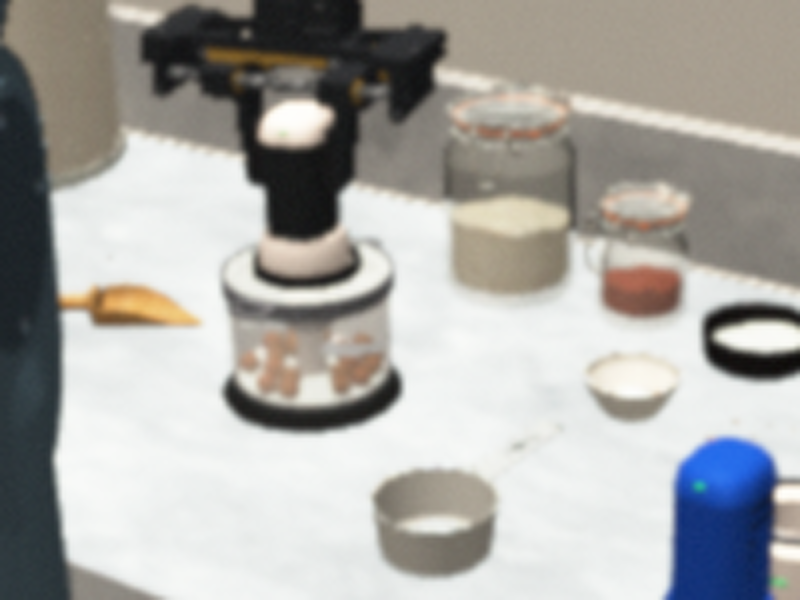

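```bash
python3 -c "
from rig import robot
print(robot.sign_off(),robot.read_state()['force'])"
```

```text
the job is handed in; nothing more can be done
the job is handed in; nothing more can be done
```

I shut the lid, slid the power head home in the blade hub, and handed the job in with the arm still holding it upright and pressed down about 5 mm; no verdict came back, and the four bystander items were never touched.

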